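Sort the sample vials, then unbolt the cage gate and hold it ajar

TASK

First put the two loose sample vials upright into the free pockets of their matching blue rows, the short vial with the short ones and the long vial with the long ones, and let them go. Then unbolt the sample cage by its red knob: the bolt has sagged behind the bent-up lip of its keeper, so lift it over the lip while pulling it back towards the hinge side instead of forcing it. Swing the self-closing gate about 25 degrees open towards you and finish while still holding it ajar there, so that a colleague can slide the racks in; do not let go at the end, and leave the other things on the bench alone.

Things in the scene. Friction and masses are not known exactly. Their poses are not given: they have to be found in the camera images.
- vial_short_center (a point): Centre of the loose SHORT sample vial: amber glass cylinder with white cap, diameter 20 mm, 55 mm tall, standing upright on the bench; this point is half-way up (27.5 mm above its foot). z axis points up out of the cap.
- vial_long_center (a point): Centre of the loose LONG sample vial: same look and diameter 20 mm, 75 mm tall, standing upright; this point is half-way up (37.5 mm above its foot). z axis points up out of the cap.
- row_short_pocket (a point): Centre of the floor of the free pocket in the row of SHORT vials: a fixed blue block, 40 x 112 x 22 mm, with two fixed short vials 34 and 68 mm away along the block's +y (fingers best close along its x). Pocket 23 mm wide, 16 mm deep; floor 6 mm, rim 22 mm above the bench. A seated short vial's centre is 27.5 mm above this point, its top 61 mm above the bench. Axes are the block's.
- row_long_pocket (a point): The same for the row of LONG vials (equal block and pocket, two fixed long vials): centre of the floor of its free pocket. A seated long vial's centre is 37.5 mm above this point, its top 81 mm above the bench. Which row stands nearer the robot varies.
- cage: Sample cage fixed to the bench: grey frame with clear panels, 135 x 262 mm and 137 mm tall without the bolt. Origin under its middle; -x is its front with the gate, +y the latch side. It does not move.
- gate_hinge (a point): A point on the gate's vertical hinge axis (on the -y side of the cage front), 200 mm above the bench. It turns with the gate: its y axis points along the gate from hinge to free edge, z up, -x to the front. The knob's axis lies at x = 0, 125 mm from the hinge axis with the bolt shut (80 mm with the bolt fully drawn).
- gate_angle (a joint): Gate angle, rad: 0 shut; grows to 1.3 as the free edge swings out to the cage's front (towards the robot), counter-clockwise from above about the hinge. A spring closes it (0.2 N m at 0, 0.4 N m at 0.4 rad): it swings shut if let go. The bolt's heel in the keeper blocks it until the bolt is drawn.
- bolt_knob (a point): Middle of the bolt's red knob on top of the gate: an upright round cylinder, diameter 16 mm, 40 mm tall, its middle 200 mm above the bench with the bolt sagged. The bolt guides beside it end 23 mm below this point. The round knob can turn between the fingers as the gate swings. It moves with the bolt; axes are the gate's.
- bolt_pull (a joint): How far the bolt is drawn, in m: 0 shut, up to 0.045 towards the hinge (-y of the gate). The knob moves with it. The bolt slides freely (friction under 1 N), but while sagged its heel catches on the lip after about 4 mm. Clear of the keeper from 0.021.
- bolt_lift (a joint): How far the bolt is lifted in its worn guides, in m: 0 sagged (where gravity takes it), up to 0.016 at most. The heel passes over the lip from about 0.0085 up; bolt and knob weigh about 0.12 kg.
- bolt: The bolt: steel rod along the gate's top, with a turned-down heel at its free end and the red knob. Origin on the rod's axis under the knob, 48 mm below the knob's middle.
- keeper: The steel keeper on top of the fixed latch stile: front and back wall, with the bent-up lip across its gate side, 12.5 mm tall. The heel of the bolt lies behind this lip. Not to be forced: press the bolt on it with well under 30 N.
- gate: The sprung gate with clear pane, 180 mm wide, origin at the foot of its hinge axis; it carries the bolt.
- petri: Bystander: small round petri dish with lid, 58 mm across, 15 mm tall, origin at its foot. Leave alone.
- tape: Bystander: beige roll of tape lying flat, 61 mm across, 19 mm tall, origin at its foot. Leave alone.
- slides: Bystander: green card slide box, 35 x 86 x 29 mm, origin at its foot. Leave alone.

How it is judged (in metres and radians):
On the way, in this order (a step that is already met when the one before it is completed fails the run):
1. both vials stand seated in the free pockets of their own rows, let go (horizontal distance between vial_short_center and row_short_pocket below 0.006 m and z of vial_short_center in the frame of row_short_pocket below 0.0315 m and angle between each of vial_short_center, vial_long_center's own z axis and vertical below 0.2 rad and horizontal distance between vial_long_center and row_long_pocket below 0.006 m and z of vial_long_center in the frame of row_long_pocket below 0.0415 m and contact force between the fingers and anything else below 0.1 N), for 0.2 s.
2. the bolt is lifted at least 7 mm while its heel crosses the lip (value of joint bolt_pull above 0.006 m and value of joint bolt_lift above 0.007 m and value of joint gate_angle below 0.06 rad).
3. the bolt is drawn clear of the keeper (value of joint bolt_pull above 0.021 m), for 0.1 s.
At the end, for the whole second after the job is handed in: The fingers hold the gate still, 0.28 to 0.60 rad (16 to 34 degrees) open (contact over 0.5 N), bolt drawn over 15 mm; both vials stand in the pockets of their own rows (6 mm sideways, 4 mm of fully down, tilt under 0.2 rad) (value of joint gate_angle between 0.28 and 0.6 rad and velocity of joint gate_angle between -0.1 and 0.1 rad/s and contact force between the fingers and gate above 0.5 N and value of joint bolt_pull above 0.015 m and horizontal distance between vial_short_center and row_short_pocket below 0.006 m and z of vial_short_center in the frame of row_short_pocket below 0.0315 m and angle between each of vial_short_center, vial_long_center's own z axis and vertical below 0.2 rad and horizontal distance between vial_long_center and row_long_pocket below 0.006 m and z of vial_long_center in the frame of row_long_pocket below 0.0415 m); the arm keeps its last pose, push and grip.
It fails at once if the bolt is forced against the keeper with more than 30 N (contact force between bolt and keeper above 30 N).
It fails at once if a bystander (petri dish, tape roll, slide box) is moved more than 30 mm (distance of any of petri, tape, slides from where it was at the start of the episode above 0.03 m).
It also fails if it takes over 67 s, if anything falls off the work surface, if the arm or the gripper's body presses on something with over 40 N, if the wrist force passes 120 N, or if a joint passes its speed limit or range.

ROBOT

A 7-joint arm with a two-finger parallel gripper is mounted at the origin on a cart in front of the work surface, level with it; the furniture and walls round the work are solid. World frame = base frame: x ahead of the robot, y to its left, z up, the work surface at z = 0. Lengths are in m, angles in degrees, forces in N, time in s.
With the tool pointing down it reaches from about 0.35 to 0.775 m from the base axis. Payload 3.1 kg.
Tool frame: the origin (TCP) lies midway between the tips of the shut fingers; the grasp point (between the pads) lies 19 mm behind it; z points along the fingers, y is the line along which they close (so a half turn about z gives the same grasp; the last joint's range is limited). The gripper opens to 85 mm and grips with 20 to 120 N. Pads are 22 mm wide; open, the fingers measure 114 mm over their backs; the gripper's body (76 mm by 85 mm) begins 54 mm behind the grasp point. The pads swing forward as they close: fully open they stand 13 mm farther back than shut.
Start: joints at [74.903, 17.813, 0.802, 86.603, -0.252, 75.585, -1.558], TCP at [0.121, -0.537, 0.231] pointing down, gripper open.
Joint ranges: [-154.91, 154.91], [-16.99, 109.72], [-72.82, 74.43], [7.12, 147.25], [-82.49, 262.49], [11.32, 116.49], [-174.64, 174.64]. Speed limits (degrees/s): [159.86, 159.86, 180, 180, 180, 180, 180].

INTERFACE

Orientations are given as [roll, pitch, yaw] about the fixed x, y, z axes, in that order (R = Rz(yaw) Ry(pitch) Rx(roll)).
In Python, from bench import robot, cams gives the robot as it stands.
- The arm moves only by the tool carry_out, never from a script. Its argument "increments" is a list that holds one entry, the list of rows, each a list of 5 numbers: the shift along the tool's x, y, z in m, then the turn about the tool's z in degrees, then the opening, from 0 (shut) to 1 (fully open). In form: [[[tx, ty, tz, turn, grip], ...]]. A call has 1 to 10 rows; each row is the pose to reach, as a shift and turn from the pose commanded when the call began, along the tool's axes at that moment; what a row does not reach only later rows make up. A row lasts 1/10 s, in which the tool goes at most 50 mm and 8.59 degrees, less where a joint would pass 70% of its speed; a pose out of reach is approached as far as the arm can. A call with a gripper value outside its range is refused whole. The fingers move at their own pace and stop on an object; "squeeze" is the grip in N (left out, the last holds). Time passes only in rows, so rows that repeat a pose let the fingers close. It gives the time, the measured TCP pose, the force, the opening and the grip force at its end, in the units of the state.
- robot.get_obs(): the state, without advancing time (a new reading comes with each control period).
- cams.capture(name): name is "side" or "top"; returns (picture, depth): 400x640x3 uint8, red, green, blue; 400x640 float32, m along the optical axis (not along the pixel's ray), 0 where there is no reading.
- cams.camera_info(name): a dict with "K" (3x3 intrinsics, pixels), "R" (3x3) and "t" (3): a world point X has camera coordinates R X + t. Camera axes: x right, y down, z forward; pixel columns grow to the right and rows downward; lengths in m; the calibration is good to about 2 mm. A picture is of the moment at which its call begins. camera_info takes no time and is no camera call.
- robot.finish_job(): hands the job in; it is judged then, once.
The state is a dict: "clock": time; "joint_positions": joint angles; "dq": joint speeds; "joint_torque": joint torques, N m; "eef_pos": TCP position; "eef_rot": TCP orientation; "contact_force": force on the tool from outside, world axes, zero at the start; "ft_torque": the same for the moment, N m; "gripper_width": finger opening in m; "finger_force": force on a finger pad.
Only numpy, scipy, OpenCV 4.12 (cv2) and the standard library are available. Lean on these libraries where they do the work, as an engineer would, in place of code of your own. Each camera call takes 0.05 s, during which the arm holds its last target. There are 200 camera calls.

## Working session

There is one attempt and no reset: what is moved stays moved. The work goes in short steps, Python scripts to look and compute and a tool call to move; the robot and the scene stay as the last step left them, time stands still between calls to the robot, and variables do not carry over. Pictures are saved under pics/ and viewed, at most 13 in all, crops included, and the job is handed in when it is done.

Besides the shell and the picture viewer there is one more tool, called after "Call:" by a JSON object that holds its "api" and its "payload". carry_out: Moves the arm, as the interface text tells. Its arguments: {"type":"object","properties":{"increments":{"type":"array"},"squeeze":{"type":"number"}},"required":["increments"]}

```bash
mkdir -p pics; cat > h.py <<'E'
import numpy as np, cv2
from bench import robot, cams
def snap(n):
    im,d=cams.capture(n); np.savez('/tmp/%s.npz'%n,im=im,d=d); return im,d
def load(n):
    z=np.load('/tmp/%s.npz'%n); return z['im'],z['d']
def cloud(n,d):
    c=cams.camera_info(n);K,R,t=map(np.array,(c['K'],c['R'],c['t']))
    v,u=np.mgrid[:d.shape[0],:d.shape[1]]
    P=np.stack([(u-K[0,2])/K[0,0]*d,(v-K[1,2])/K[1,1]*d,d],-1)
    return (P-t.ravel())@R
E
python3 - <<'E'
from h import *
for n in('top','side'):
    im,d=snap(n); cv2.imwrite(f'pics/{n}0.png',im[...,::-1])
    c=cams.camera_info(n); R=np.array(c['R']);print(n,np.array(c['K']).round(1).tolist(),R.round(3).tolist(),(-R.T@np.array(c['t']).ravel()).round(3))
o=robot.get_obs();print(o)
E
```

```text
top [[517.0, 0.0, 325.7], [0.0, 517.0, 188.8], [0.0, 0.0, 1.0]] [[0.025, -1.0, 0.009], [-0.99, -0.026, -0.14], [0.14, -0.006, -0.99]] [ 0.281 -0.043  1.721]
side [[436.0, 0.0, 324.6], [0.0, 436.0, 194.0], [0.0, 0.0, 1.0]] [[-0.999, -0.046, -0.025], [0.003, 0.429, -0.904], [0.052, -0.902, -0.428]] [0.456 0.921 0.607]
{'clock': 0.1, 'joint_positions': array([74.90447596, 17.85746067,  0.80036497, 86.68481553, -0.2505209 ,
       75.5844026 , -1.55783774]), 'dq': array([-0.04151085, -0.07707428,  0.00585339, -0.1441195 , -0.01419029,
       -0.04066525, -0.03471112]), 'joint_torque': array([ 9.14779357e-04, -3.80854297e+01,  1.47089576e-01, -2.31241107e+01,
        1.25016950e-02,  8.10442027e-03, -5.05084486e-06]), 'eef_pos': array([ 0.12084243, -0.53587278,  0.23029986]), 'eef_rot': array([-1.79875215e+02,  6.32268920e-03,  1.27129828e+01]), 'contact_force': array([0.84730513, 0.09826902, 0.18692285]), 'ft_torque': array([-0.02734542, -0.03486694, -0.00315504]), 'finger_force': 0.0, 'gripper_width': 0.0852353180334866}
```

View pics/top0.png

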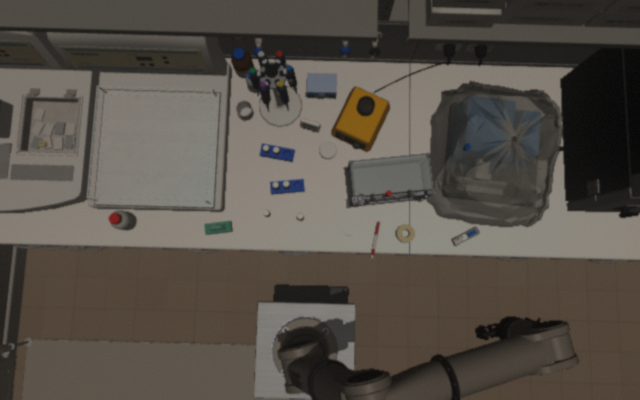

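View pics/side0.png

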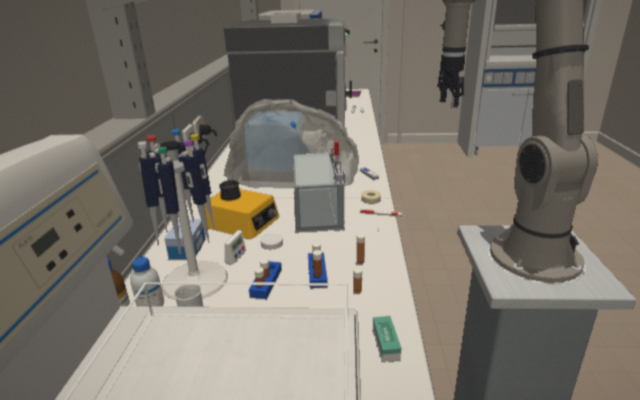

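The top picture shows loose vials at about (266,213) and (300,217), blue rows at (277,153) and (287,186), and the cage with its red knob at (389,194). In the side picture the vial at (361,248) is the taller one.

```bash
python3 - <<'E'
from h import *
im,d=load('top'); P=cloud('top',d)
a=cv2.resize(im[140:230,245:325],None,fx=6,fy=6,interpolation=cv2.INTER_CUBIC)
b=cv2.resize(im[140:230,340:440],None,fx=6,fy=6,interpolation=cv2.INTER_CUBIC)
c=np.clip(np.hstack([a])*1.6,0,255).astype('uint8')
i2,d2=load('side')
s=cv2.resize(i2[220:310,240:380],None,fx=5.7,fy=5.7,interpolation=cv2.INTER_CUBIC)
cv2.imwrite('pics/a.png',c[...,::-1]); cv2.imwrite('pics/s.png',np.clip(s*1.6,0,255).astype('uint8')[...,::-1])
hsv=cv2.cvtColor(im,cv2.COLOR_RGB2HSV)
def comp(name,im,P,mask,box,mn=3):
    m=np.zeros(mask.shape,np.uint8); m[box[1]:box[3],box[0]:box[2]]=mask[box[1]:box[3],box[0]:box[2]]
    n,l,st,ce=cv2.connectedComponentsWithStats(m)
    for i in range(1,n):
        if st[i,4]>=mn:
            q=P[l==i]; print(name,ce[i].round(1),st[i,4],np.median(q,0).round(4),'zmax',q[:,2].max().round(3),'min',q.min(0).round(3),'max',q.max(0).round(3))
blue=(hsv[...,0]>105)&(hsv[...,0]<130)&(hsv[...,1]>150)
comp('blue',im,P,blue,(250,140,320,200),30)
hi=(P[...,2]>0.03)&(P[...,2]<.12)
comp('high',im,P,hi,(250,140,312,230))
red=((hsv[...,0]<8)|(hsv[...,0]>172))&(hsv[...,1]>120)
comp('redtop',im,P,red,(340,170,440,215))
h2=cv2.cvtColor(i2,cv2.COLOR_RGB2HSV);P2=cloud('side',d2)
red=((h2[...,0]<6)|(h2[...,0]>174))&(h2[...,1]>140)
comp('redside',i2,P2,red,(325,130,350,170))
amb=(P2[...,2]>0.01)&(P2[...,2]<.12)
comp('side vials',i2,P2,amb,(345,225,372,300),20)
cage=(P[...,2]>.1)&(P[...,2]<.16)
comp('cage',im,P,cage,(340,140,445,215),30)
E
```

```text
blue [280.7 154. ] 168 [0.6354 0.0936 0.0222] zmax 1.721 min [ 0.281 -0.043  0.001] max [0.659 0.164 1.721]
blue [290.8 186.9] 168 [0.5235 0.0559 0.0221] zmax 1.721 min [ 0.281 -0.043  0.001] max [0.547 0.126 1.721]
high [265.9 148. ] 40 [0.6468 0.1463 0.0597] zmax 0.07 min [0.639 0.139 0.03 ] max [0.66  0.157 0.07 ]
high [275.7 149.6] 42 [0.6426 0.1137 0.0614] zmax 0.069 min [0.633 0.105 0.031] max [0.664 0.13  0.069]
high [275.5 185. ] 44 [0.523  0.11   0.0796] zmax 0.092 min [0.515 0.101 0.031] max [0.535 0.121 0.092]
high [285.8 183.8] 45 [0.5279 0.076  0.0808] zmax 0.091 min [0.519 0.067 0.03 ] max [0.547 0.096 0.091]
high [281.7 186.3] 3 [0.5264 0.0918 0.0313] zmax 0.032 min [0.523 0.092 0.031] max [0.526 0.095 0.032]
high [265.9 212.4] 34 [0.4363 0.1385 0.0549] zmax 0.063 min [0.427 0.13  0.033] max [0.447 0.148 0.063]
high [299.6 215.9] 35 [0.4252 0.0282 0.0748] zmax 0.083 min [0.418 0.021 0.04 ] max [0.434 0.037 0.083]
redtop [388.2 193. ] 23 [ 0.4863 -0.2344  0.22  ] zmax 1.721 min [ 0.281 -0.271  0.009] max [ 0.516 -0.043  1.721]
redside [336. 148.] 42 [ 0.4871 -0.2298  0.2023] zmax 0.219 min [ 0.481 -0.236  0.184] max [ 0.493 -0.224  0.219]
side vials [360.2 247.4] 219 [0.4261 0.0346 0.0436] zmax 0.074 min [0.416 0.018 0.01 ] max [0.436 0.04  0.074]
side vials [357.  278.5] 181 [0.4357 0.1461 0.0363] zmax 0.055 min [0.427 0.129 0.01 ] max [0.444 0.151 0.055]
cage [442.  172.2] 181 [ 0.5678 -0.4178  0.1143] zmax 0.15 min [ 0.517 -0.428  0.1  ] max [ 0.66  -0.404  0.15 ]
cage [390.8 176.5] 3200 [ 0.5512 -0.2541  0.1351] zmax 0.16 min [ 0.461 -0.387  0.1  ] max [ 0.628 -0.12   0.16 ]
```

View pics/a.png

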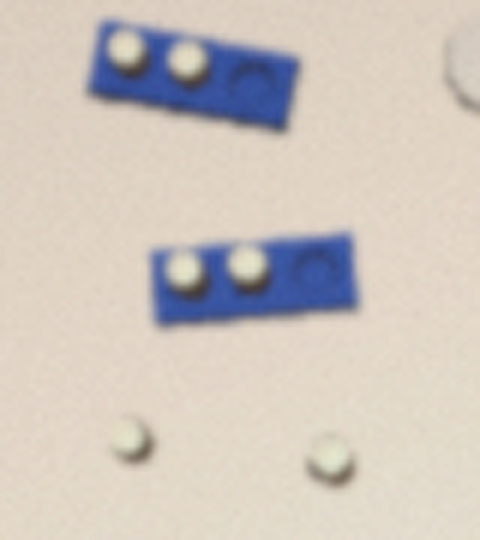

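View pics/s.png

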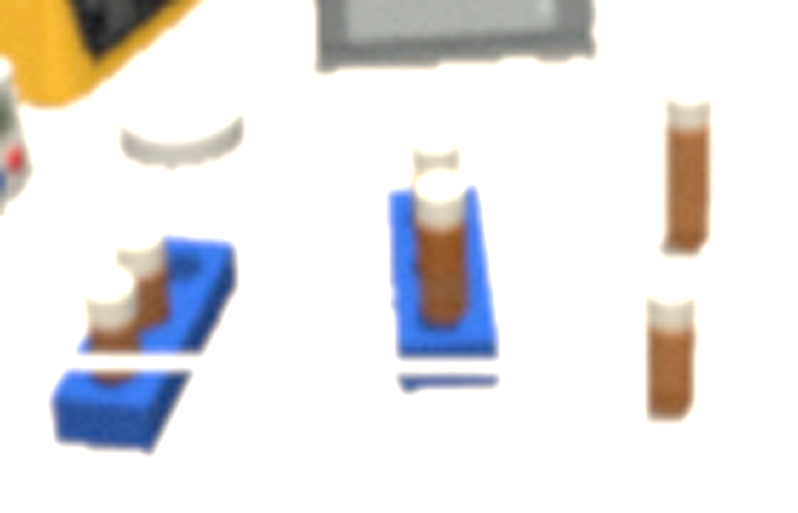

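Enlarged crops: the near blue row holds the tall vials and the far row the short ones. The free pockets are at crop (318,268) and (252,80), on the right (-y) end. Converting these with the known heights.

```bash
cat >> h.py <<'E'
def ray(n,u,v,z):
    c=cams.camera_info(n);K,R,t=map(np.array,(c['K'],c['R'],c['t']))
    C=-R.T@t.ravel(); r=R.T@np.linalg.solve(K,[u,v,1]); return C+r*(z-C[2])/r[2]
E
python3 - <<'E'
from h import *
f=lambda x,y,z:ray('top',245+(x+.5)/6-.5,140+(y+.5)/6-.5,z)[:2].round(4)
for k,p in dict(longpocket=(318,267,.022),Lc2=(185,270,.081),Lc1=(248,264,.081),shortpocket=(253,80,.022),Sc2=(127,48,.061),Sc1=(188,61,.061),looseS=(130,438,.055),looseL=(331,458,.075)).items(): print(k,f(*p))
for nm,cs in dict(L=[(151,250),(352,234),(358,310),(157,325)],S=[(103,20),(300,60),(286,131),(88,95)]).items():
    q=np.array([f(x,y,.022) for x,y in cs]);r=cv2.minAreaRect(q.astype('f4'));ax=q[0]+q[3]-q[1]-q[2];ax/=np.linalg.norm(ax);c=q.mean(0)
    print(nm,'centre',c,'yaxis',ax.round(3),'yaw',np.degrees(np.arctan2(-ax[0],ax[1])).round(1),'size',r[1],'pocket',(c-.034*ax).round(4))
# cage
im,d=load('top');P=cloud('top',d)
m=(P[...,2]>.125)&(P[...,2]<.142);m[:, :340]=0;m[:,438:]=0
q=P[m][:,:2];r=cv2.minAreaRect(q.astype('f4'));print('cage',r,cv2.boxPoints(r).round(3).tolist())
m=(P[...,2]>.142)&(P[...,2]<.18);m[:, :340]=0;m[:,438:]=0;m[:150]=0;m[215:]=0
q=P[m];print(len(q));print(q[np.argsort(q[:,1])][::6].round(3).tolist())
a=cv2.resize(im[145:215,340:440],None,fx=8,fy=8,interpolation=cv2.INTER_CUBIC)
cv2.imwrite('pics/c.png',np.clip(a*1.6,0,255).astype('uint8')[...,::-1])
E
```

```text
longpocket [0.5357 0.0412]
Lc2 [0.5234 0.1092]
Lc1 [0.5275 0.0757]
shortpocket [0.6402 0.0809]
Sc2 [0.6479 0.1474]
Sc1 [0.6416 0.1139]
looseS [0.435  0.1376]
looseL [0.4253 0.0283]
L centre [0.5277   0.076025] yaxis [-0.104  0.995] yaw 6.0 size (0.04265943914651871, 0.1116860881447792) pocket [0.5312 0.0422]
S centre [0.6414   0.113775] yaxis [0.165 0.986] yaw -9.5 size (0.11262839287519455, 0.043487902730703354) pocket [0.6358 0.0802]
cage ((0.7360292673110962, -0.26473286747932434), (0.5257415175437927, 0.3105536699295044), 5.329250335693359) [[0.46000000834465027, -0.13500000536441803], [0.48899999260902405, -0.4440000057220459], [1.0119999647140503, -0.39500001072883606], [0.9829999804496765, -0.0860000029206276]]
305
[[0.507, -0.383, 0.143], [0.501, -0.371, 0.143], [0.572, -0.355, 0.143], [0.585, -0.346, 0.143], [0.501, -0.329, 0.154], [0.5, -0.324, 0.162], [0.498, -0.316, 0.154], [0.543, -0.312, 0.143], [0.504, -0.307, 0.175], [0.494, -0.304, 0.156], [0.489, -0.302, 0.149], [0.497, -0.3, 0.179], [0.549, -0.296, 0.143], [0.536, -0.29, 0.142], [0.497, -0.286, 0.152], [0.494, -0.28, 0.154], [0.491, -0.274, 0.148], [0.517, -0.269, 0.142], [0.576, -0.262, 0.143], [0.489, -0.254, 0.159], [0.603, -0.243, 0.146], [0.49, -0.231, 0.151], [0.489, -0.225, 0.153], [0.486, -0.219, 0.152], [0.488, -0.215, 0.157], [0.487, -0.21, 0.147], [0.481, -0.204, 0.143], [0.475, -0.196, 0.161], [0.491, -0.194, 0.179], [0.476, -0.189, 0.175], [0.482, -0.188, 0.152], [0.514, -0.182, 0.142], [0.478, -0.178, 0.158], [0.564, -0.172, 0.142], [0.476, -0.167, 0.145], [0.478, -0.167, 0.154], [0.517, -0.164, 0.143], [0.467, -0.162, 0.17], [0.481, -0.16, 0.155], [0.466, -0.158, 0.151], [0.474, -0.157, 0.162], [0.465, -0.154, 0.159], [0.477, -0.154, 0.162], [0.465, -0.151, 0.161], [0.474, -0.151, 0.164], [0.464, -0.148, 0.163], [0.464, -0.145, 0.162], [0.488, -0.142, 0.149], [0.486, -0.138, 0.16], [0.541, -0.135, 0.143], [0.479, -0.134, 0.143]]
```

View pics/c.png

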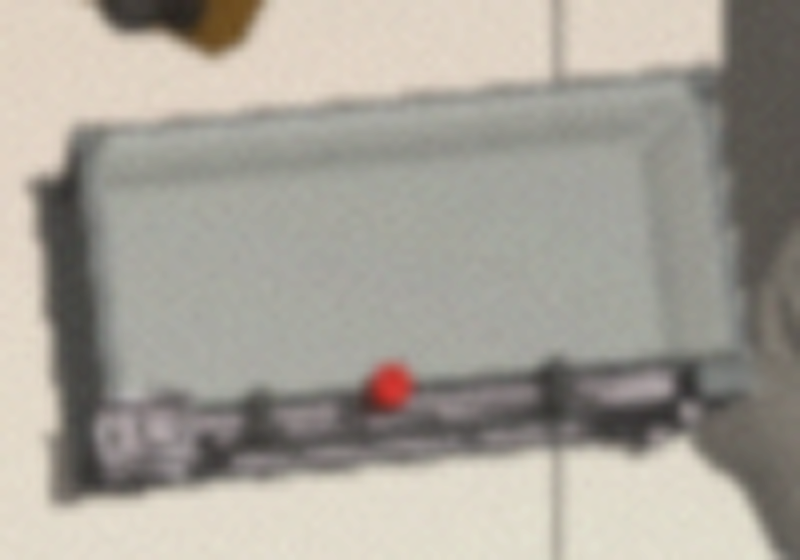

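The crop shows the knob top at crop (390,385), with the keeper at the left end (145,435) and the hinge side on the right. Block and cap measurements agree on the pockets: long (0.531, 0.042), short (0.636, 0.080). Next, the first move numbers.

```bash
cat >> h.py <<'E'
from scipy.spatial.transform import Rotation as Ro
def go(*tg):
    o=robot.get_obs();R=Ro.from_euler('xyz',o['eef_rot'],degrees=True)
    print('clock',o['clock'],'at',o['eef_pos'].round(4),o['eef_rot'].round(2),'w',round(o['gripper_width'],4),'F',o['contact_force'].round(1))
    for x,y,z,yaw in tg:
        dy=(o['eef_rot'][2]-yaw+180)%360-180
        print((x,y,z,yaw),'->',R.inv().apply(np.array([x,y,z])-o['eef_pos']).round(4),round(dy,2))
E
python3 - <<'E'
from h import *
go((.36,-.25,.22,50),(.4253,.0283,.15,96))
f=lambda x,y,z:ray('top',340+(x+.5)/8-.5,145+(y+.5)/8-.5,z)[:2].round(4)
print('knob',f(390,385,.22))
for a,b,z in [((80,130),(715,72),.137),((235,460),(590,430),.137),((145,435),(640,385),.155)]:
    p,q=f(*a,z),f(*b,z);d=p-q;print(p,q,np.degrees(np.arctan2(-d[0],d[1])).round(1))
E
```

```text
clock 0.1 at [ 0.1208 -0.5359  0.2303] [-1.7988e+02  1.0000e-02  1.2710e+01] w 0.0852 F [0.8 0.1 0.2]
(0.36, -0.25, 0.22, 50) -> [ 0.2962 -0.2262  0.0108] -37.29
(0.4253, 0.0283, 0.15, 96) -> [ 0.4212 -0.4832  0.0813] -83.29
knob [ 0.4876 -0.2353]
[ 0.5962 -0.1241] [ 0.626  -0.3721] 6.9
[ 0.4683 -0.1863] [ 0.4836 -0.3234] 6.4
[ 0.4749 -0.1502] [ 0.4991 -0.3393] 7.3
```

Call:
{"api": "carry_out", "payload": {"increments": [[[0.296, -0.226, 0.01, -45, 1], [0.296, -0.226, 0.01, -45, 1], [0.296, -0.226, 0.01, -45, 1], [0.296, -0.226, 0.01, -45, 1], [0.296, -0.226, 0.01, -60, 1], [0.296, -0.226, 0.01, -60, 1], [0.421, -0.483, 0.06, -83.3, 1], [0.421, -0.483, 0.06, -83.3, 1], [0.421, -0.483, 0.06, -83.3, 1], [0.421, -0.483, 0.08, -83.3, 1]]], "squeeze": 30}}

```text
clock: 1.1
eef_pos: [0.3766, -0.118, 0.1894]
eef_rot: [179.9, 0.1, 96.3]
contact_force: [1.8, -0.7, 0.0]
gripper_width: 0.0858
finger_force: 0.0
```

Call:
{"api": "carry_out", "payload": {"increments": [[[0, 0, 0, 0, 1]]]}}

```text
clock: 1.2
eef_pos: [0.3766, -0.112, 0.1883]
eef_rot: [-179.9, -0.2, 96.8]
contact_force: [0.0, -0.6, 0.0]
gripper_width: 0.0854
finger_force: 0.0
```

```bash
python3 - <<'E'
from h import *
go((.4253,.0283,.12,96),(.4253,.0283,.031,96))
E
```

```text
clock 1.2 at [ 0.3766 -0.112   0.1883] [-179.94   -0.23   96.85] w 0.0854 F [ 0.  -0.6  0. ]
(0.4253, 0.0283, 0.12, 96) -> [0.1332 0.0652 0.0688] 0.85
(0.4253, 0.0283, 0.031, 96) -> [0.1329 0.0653 0.1578] 0.85
```

Call:
{"api": "carry_out", "payload": {"increments": [[[0.133, 0.065, 0.07, 0.8, 1], [0.133, 0.065, 0.07, 0.8, 1], [0.133, 0.065, 0.07, 0.8, 1], [0.133, 0.065, 0.07, 0.8, 1], [0.133, 0.065, 0.07, 0.8, 1], [0.133, 0.065, 0.07, 0.8, 1]]]}}

```text
clock: 1.8
eef_pos: [0.4265, 0.0181, 0.1192]
eef_rot: [-179.9, 0.0, 95.2]
contact_force: [0.0, -0.6, -0.4]
gripper_width: 0.0851
finger_force: 0.0
```

```bash
python3 - <<'E'
from h import *
go((.4253,.0283,.031,96))
im,d=snap('side');a=cv2.resize(im[150:310,280:440],None,fx=3.7,fy=3.7,interpolation=cv2.INTER_CUBIC);cv2.imwrite('pics/p1.png',a[...,::-1])
E
```

```text
clock 1.8 at [0.4265 0.0181 0.1192] [-1.7993e+02  4.0000e-02  9.5160e+01] w 0.0851 F [ 0.  -0.6 -0.4]
(0.4253, 0.0283, 0.031, 96) -> [ 0.0103 -0.0001  0.0882] -0.84
```

View pics/p1.png

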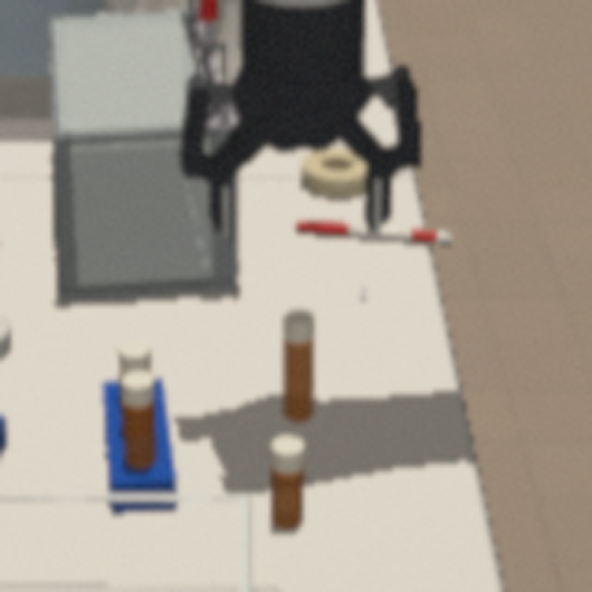

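The picture shows the open fingers (at (215,205) and (378,210)) straddling the long vial at (298,365), well centred. Descending.

Call:
{"api": "carry_out", "payload": {"increments": [[[0.01, 0, 0.03, -0.8, 1], [0.01, 0, 0.06, -0.8, 1], [0.01, 0, 0.088, -0.8, 1], [0.01, 0, 0.088, -0.8, 1], [0.01, 0, 0.088, -0.8, 1], [0.01, 0, 0.088, -0.8, 1]]]}}

```text
clock: 2.45
eef_pos: [0.4276, 0.0285, 0.033]
eef_rot: [179.8, 0.0, 95.9]
contact_force: [0.4, 0.4, 0.0]
gripper_width: 0.0853
finger_force: 0.0
```

Call:
{"api": "carry_out", "payload": {"increments": [[[0, 0, 0, 0, 0.1], [0, 0, 0, 0, 0.1], [0, 0, 0, 0, 0.1], [0, 0, 0, 0, 0.1], [0, 0, 0, 0, 0.1], [0, 0, 0, 0, 0.1], [0, 0, 0, 0, 0.1]]]}}

```text
clock: 3.15
eef_pos: [0.426, 0.0293, 0.0316]
eef_rot: [180.0, 0.0, 96.0]
contact_force: [-0.3, -0.7, 2.7]
gripper_width: 0.0193
finger_force: 29.5
```

Call:
{"api": "carry_out", "payload": {"increments": [[[0, 0, -0.03, 0, 0.1], [0, 0, -0.06, 0, 0.1], [0, 0, -0.06, 0, 0.1], [0, 0, -0.06, 0, 0.1], [0, 0, -0.06, 0, 0.1]]]}}

```text
clock: 3.65
eef_pos: [0.4248, 0.0289, 0.0903]
eef_rot: [-179.9, -0.0, 96.0]
contact_force: [0.3, 0.1, -0.7]
gripper_width: 0.0193
finger_force: 29.5
```

```bash
python3 - <<'E'
from h import *
go((.5319,.0425,.07,96),(.5319,.0425,.036,96))
E
```

```text
clock 3.65 at [0.4248 0.0289 0.0903] [-179.86   -0.     96.01] w 0.0193 F [ 0.3  0.1 -0.7]
(0.5319, 0.0425, 0.07, 96) -> [0.0023 0.108  0.0201] 0.01
(0.5319, 0.0425, 0.036, 96) -> [0.0023 0.1081 0.0541] 0.01
```

Call:
{"api": "carry_out", "payload": {"increments": [[[0.0027, 0.04, 0, 0, 0.1], [0.0027, 0.08, 0, 0, 0.1], [0.0027, 0.107, 0.01, 0, 0.1], [0.0027, 0.107, 0.03, 0, 0.1], [0.0027, 0.107, 0.03, 0, 0.1], [0.0027, 0.107, 0.03, 0, 0.1], [0.0027, 0.107, 0.03, 0, 0.1]]]}}

```text
clock: 4.35
eef_pos: [0.5315, 0.0432, 0.0616]
eef_rot: [-180.0, 0.0, 96.0]
contact_force: [-0.4, 0.5, -0.2]
gripper_width: 0.019
finger_force: 29.6
```

```bash
python3 - <<'E'
from h import *
go((.532,.0425,.036,96))
im,d=snap('side');a=cv2.resize(im[210:310,270:390],None,fx=6,fy=6,interpolation=cv2.INTER_CUBIC);cv2.imwrite('pics/p2.png',np.clip(a*1.2,0,255).astype('uint8')[...,::-1])
E
```

```text
clock 4.35 at [0.5315 0.0432 0.0616] [-1.7998e+02  1.0000e-02  9.6040e+01] w 0.019 F [-0.4  0.5 -0.2]
(0.532, 0.0425, 0.036, 96) -> [-0.0007  0.0004  0.0256] 0.04
```

View pics/p2.png

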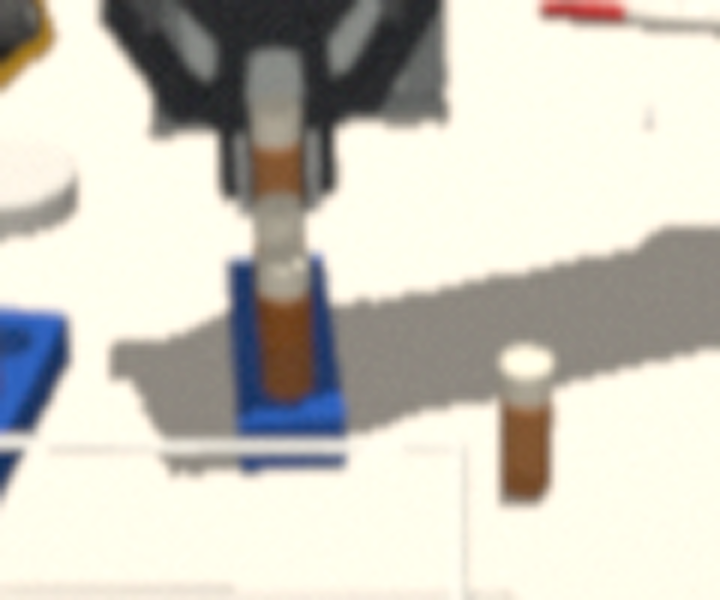

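The held vial at (278,150) lines up with the row's fixed vials at (280,230) and (287,330). Lowering it in steps.

Call:
{"api": "carry_out", "payload": {"increments": [[[0, 0, 0.006, 0, 0.1], [0, 0, 0.01, 0, 0.1], [0, 0, 0.013, 0, 0.1], [0, 0, 0.013, 0, 0.1], [0, 0, 0.013, 0, 0.1]]]}}

```text
clock: 4.9
eef_pos: [0.5319, 0.0431, 0.0483]
eef_rot: [-180.0, 0.0, 96.0]
contact_force: [-0.1, 0.6, -1.1]
gripper_width: 0.019
finger_force: 29.6
```

Call:
{"api": "carry_out", "payload": {"increments": [[[0, 0, 0.005, 0, 0.1], [0, 0, 0.009, 0, 0.1], [0, 0, 0.012, 0, 0.1], [0, 0, 0.012, 0, 0.1], [0, 0, 0.012, 0, 0.1]]]}}

```text
clock: 5.4
eef_pos: [0.532, 0.0431, 0.0376]
eef_rot: [-180.0, 0.1, 96.0]
contact_force: [-3.4, -1.1, 9.9]
gripper_width: 0.019
finger_force: 30.5
```

It stands at exactly 6 mm above its bench height, so it is seated. Opening, then lifting.

Call:
{"api": "carry_out", "payload": {"increments": [[[0, 0, -0.001, 0, 0.6], [0, 0, -0.001, 0, 0.6], [0, 0, -0.001, 0, 0.6], [0, 0, -0.001, 0, 0.6], [0, 0, -0.001, 0, 0.6], [0, 0, -0.04, 0, 0.7], [0, 0, -0.09, 0, 1], [0, 0, -0.09, 0, 1], [0, 0, -0.09, 0, 1], [0, 0, -0.09, 0, 1]]]}}

```text
clock: 6.4
eef_pos: [0.5311, 0.0427, 0.1253]
eef_rot: [-179.9, 0.0, 96.0]
contact_force: [-0.1, 0.0, -0.5]
gripper_width: 0.0856
finger_force: 0.0
```

```bash
python3 - <<'E'
from h import *
go((.4354,.1376,.11,80.5),(.4354,.1376,.022,80.5))
E
```

```text
clock 6.4 at [0.5311 0.0427 0.1253] [-1.7987e+02  2.0000e-02  9.6010e+01] w 0.0856 F [-0.1  0.  -0.5]
(0.4354, 0.1376, 0.11, 80.5) -> [ 0.1044 -0.0852  0.0155] 15.51
(0.4354, 0.1376, 0.022, 80.5) -> [ 0.1044 -0.085   0.1035] 15.51
```

Call:
{"api": "carry_out", "payload": {"increments": [[[0.05, -0.04, 0, 8, 1], [0.1045, -0.085, 0, 15.5, 1], [0.1045, -0.085, 0, 15.5, 1], [0.1045, -0.085, 0.01, 15.5, 1], [0.1045, -0.085, 0.04, 15.5, 1], [0.1045, -0.085, 0.07, 15.5, 1], [0.1045, -0.085, 0.1035, 15.5, 1], [0.1045, -0.085, 0.1035, 15.5, 1], [0.1045, -0.085, 0.1035, 15.5, 1], [0.1045, -0.085, 0.1035, 15.5, 1]]]}}

```text
clock: 7.4
eef_pos: [0.4377, 0.1385, 0.0239]
eef_rot: [179.9, -0.1, 80.5]
contact_force: [0.0, -0.3, 0.4]
gripper_width: 0.0852
finger_force: 0.0
```

Call:
{"api": "carry_out", "payload": {"increments": [[[0, 0, 0, 0, 0.1], [0, 0, 0, 0, 0.1], [0, 0, 0, 0, 0.1], [0, 0, 0, 0, 0.1], [0, 0, 0, 0, 0.1], [0, 0, 0, 0, 0.1], [0, 0, 0, 0, 0.1]]]}}

```text
clock: 8.1
eef_pos: [0.4368, 0.1381, 0.0232]
eef_rot: [180.0, 0.0, 80.5]
contact_force: [-0.6, -0.3, 4.3]
gripper_width: 0.0188
finger_force: 29.4
```

```bash
python3 - <<'E'
from h import *
go()
E
```

```text
clock 8.1 at [0.4368 0.1381 0.0232] [1.7997e+02 1.0000e-02 8.0510e+01] w 0.0188 F [-0.6 -0.3  4.3]
```

Call:
{"api": "carry_out", "payload": {"increments": [[[0, 0, -0.04, 0, 0.1], [0, 0, -0.08, 0, 0.1], [0, 0, -0.12, 0, 0.1], [0, 0, -0.12, 0, 0.1], [-0.0236, 0.05, -0.12, 0, 0.1], [-0.0236, 0.1, -0.12, 0, 0.1], [-0.0236, 0.15, -0.12, 0, 0.1], [-0.0236, 0.19, -0.12, 0, 0.1], [-0.0236, 0.2063, -0.12, 0, 0.1], [-0.0236, 0.2063, -0.12, 0, 0.1]]]}}

```text
clock: 9.1
eef_pos: [0.6377, 0.0792, 0.1402]
eef_rot: [-179.9, 0.0, 80.3]
contact_force: [-0.3, -0.1, -1.0]
gripper_width: 0.0187
finger_force: 29.6
```

Call:
{"api": "carry_out", "payload": {"increments": [[[0, 0, 0.04, 0, 0.1], [0, 0, 0.08, 0, 0.1], [0, 0, 0.09, 0, 0.1], [0, 0, 0.09, 0, 0.1], [0, 0, 0.09, 0, 0.1], [0, 0, 0.09, 0, 0.1]]]}}

```text
clock: 9.7
eef_pos: [0.6378, 0.0816, 0.0556]
eef_rot: [179.7, -0.1, 80.5]
contact_force: [-0.6, 0.1, 0.3]
gripper_width: 0.019
finger_force: 29.6
```

```bash
python3 - <<'E'
from h import *
go((.6364,.0807,.029,80.5))
im,d=snap('side');a=cv2.resize(im[210:310,230:350],None,fx=6,fy=6,interpolation=cv2.INTER_CUBIC);cv2.imwrite('pics/p3.png',np.clip(a*1.2,0,255).astype('uint8')[...,::-1])
E
```

```text
clock 9.7 at [0.6378 0.0816 0.0556] [ 1.7975e+02 -1.0000e-01  8.0520e+01] w 0.019 F [-0.6  0.1  0.3]
(0.6364, 0.0807, 0.029, 80.5) -> [-0.0012 -0.0014  0.0266] 0.02
```

View pics/p3.png

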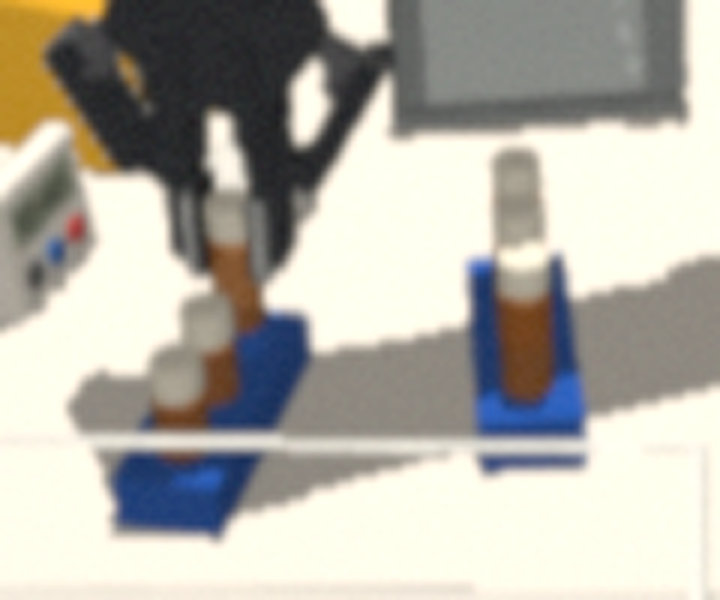

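The held vial (cap (228,215), foot (247,322)) is above the free pocket in line with the fixed short ones; the long vial stands level with its row at (515,175).

Call:
{"api": "carry_out", "payload": {"increments": [[[-0.0005, -0.0007, 0.005, 0, 0.1], [-0.0005, -0.0007, 0.009, 0, 0.1], [-0.0005, -0.0007, 0.014, 0, 0.1], [-0.0005, -0.0007, 0.014, 0, 0.1], [-0.0005, -0.0007, 0.014, 0, 0.1]]]}}

```text
clock: 10.25
eef_pos: [0.6367, 0.08, 0.0387]
eef_rot: [179.9, -0.0, 80.5]
contact_force: [4.0, -0.9, -2.1]
gripper_width: 0.0192
finger_force: 29.5
```

Call:
{"api": "carry_out", "payload": {"increments": [[[0, 0.0006, 0.004, 0, 0.1], [0, 0.0006, 0.008, 0, 0.1], [0, 0.0006, 0.0105, 0, 0.1], [0, 0.0006, 0.0105, 0, 0.1], [0, 0.0006, 0.0105, 0, 0.1]]]}}

```text
clock: 10.75
eef_pos: [0.6369, 0.0802, 0.0293]
eef_rot: [179.9, -0.0, 80.5]
contact_force: [2.1, -1.8, 4.1]
gripper_width: 0.019
finger_force: 30.2
```

Seated (6 mm above bench height again). Releasing and raising.

Call:
{"api": "carry_out", "payload": {"increments": [[[0, 0, -0.001, 0, 0.55], [0, 0, -0.001, 0, 0.55], [0, 0, -0.001, 0, 0.55], [0, 0, -0.001, 0, 0.55], [0, 0, -0.001, 0, 0.55], [0, 0, -0.04, 0, 0.6], [0, 0, -0.09, 0, 0.6], [0, 0, -0.14, 0, 0.6], [0, 0, -0.19, 0, 0.6], [0, 0, -0.235, 0, 0.6]]]}}

```text
clock: 11.75
eef_pos: [0.6358, 0.0806, 0.2663]
eef_rot: [179.9, -0.0, 80.5]
contact_force: [0.5, -0.3, -1.0]
gripper_width: 0.0511
finger_force: 0.0
```

Call:
{"api": "carry_out", "payload": {"increments": [[[0, 0, 0, 0, 0.6], [0, 0, 0, 0, 0.6], [0, 0, 0, 0, 0.6]]]}}

```text
clock: 12.05
eef_pos: [0.6351, 0.08, 0.2617]
eef_rot: [-179.8, 0.1, 80.5]
contact_force: [1.3, -0.1, -0.7]
gripper_width: 0.051
finger_force: 0.0
```

```bash
python3 - <<'E'
from h import *
go((.4885,-.235,.265,97))
im,d=snap('top'); a=cv2.resize(im[140:230,245:325],None,fx=3,fy=3,interpolation=cv2.INTER_CUBIC)
P=cloud('top',d)
hi=((P[...,2]>0.035)&(P[...,2]<.1)).astype('uint8');hi[:,:250]=0;hi[:,312:]=0;hi[:140]=0;hi[230:]=0
n,l,st,ce=cv2.connectedComponentsWithStats(hi)
for i in range(1,n):
    if st[i,4]>8: q=P[l==i];print(ce[i].round(1),np.median(q,0).round(4))
i2,d2=snap('side')
s=cv2.resize(i2[220:310,240:380],None,fx=5,fy=5,interpolation=cv2.INTER_CUBIC)
cv2.imwrite('pics/s2.png',np.clip(s*1.2,0,255).astype('uint8')[...,::-1])
E
```

```text
clock 12.05 at [0.6351 0.08   0.2617] [-1.7983e+02  8.0000e-02  8.0530e+01] w 0.051 F [ 1.3 -0.1 -0.7]
(0.4885, -0.235, 0.265, 97) -> [-0.3349 -0.0927 -0.0026] -16.47
[264.3 148.3] [0.6451 0.1524 0.0631]
[274.9 184.9] [0.5221 0.1107 0.0806]
```

View pics/s2.png

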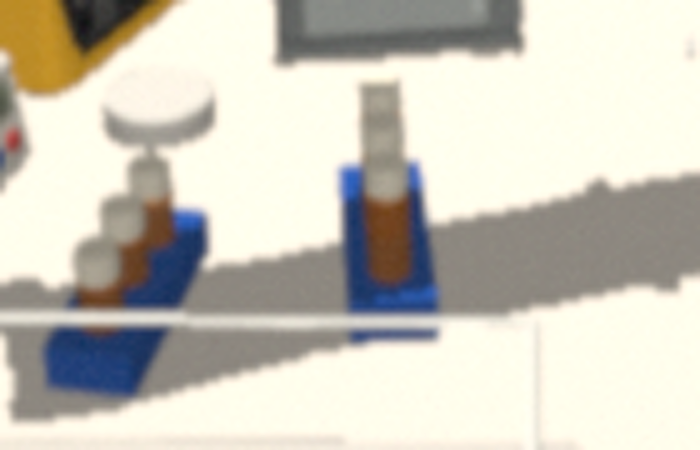

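Both rows now show three evenly spaced caps: short at (97,262), (122,217), (150,178); long at (387,175), (382,130), (380,98). Both vials stand free. On to the knob.

Call:
{"api": "carry_out", "payload": {"increments": [[[-0.05, -0.014, -0.01, -4, 0.6], [-0.1, -0.028, -0.01, -8, 0.6], [-0.15, -0.042, -0.01, -12, 0.6], [-0.2, -0.056, -0.01, -16.5, 0.6], [-0.25, -0.07, -0.01, -16.5, 0.6], [-0.3, -0.084, -0.01, -16.5, 0.6], [-0.335, -0.0927, -0.01, -16.5, 0.6], [-0.335, -0.0927, -0.01, -16.5, 0.6], [-0.335, -0.0927, -0.01, -16.5, 0.6], [-0.335, -0.0927, -0.01, -16.5, 0.6]]]}}

```text
clock: 13.15
eef_pos: [0.4895, -0.233, 0.2726]
eef_rot: [-180.0, -0.1, 97.1]
contact_force: [0.5, 0.7, 0.9]
gripper_width: 0.0513
finger_force: 0.0
```

Call:
{"api": "carry_out", "payload": {"increments": [[[0, 0, 0, 0, 0.6], [0, 0, 0, 0, 0.6]]]}}

```text
clock: 13.35
eef_pos: [0.49, -0.233, 0.2733]
eef_rot: [180.0, -0.0, 97.2]
contact_force: [0.3, -0.8, -0.1]
gripper_width: 0.0514
finger_force: 0.0
```

```bash
python3 - <<'E'
from h import *
go((.4885,-.235,.184,97))
im,d=snap('side');a=cv2.resize(im[80:230,270:420],None,fx=4,fy=4,interpolation=cv2.INTER_CUBIC);cv2.imwrite('pics/p4.png',a[...,::-1])
P=cloud('side',d);h=cv2.cvtColor(im,cv2.COLOR_RGB2HSV);m=((h[...,0]<6)|(h[...,0]>174))&(h[...,1]>140);m[:130]=0;m[175:]=0;m[:,:325]=0;m[:,350:]=0
q=P[m];print(len(q),np.median(q,0),q.min(0),q.max(0))
E
```

```text
clock 13.35 at [ 0.49   -0.233   0.2733] [ 1.800e+02 -3.000e-02  9.721e+01] w 0.0514 F [ 0.3 -0.8 -0.1]
(0.4885, -0.235, 0.184, 97) -> [-0.0019 -0.0017  0.0893] 0.21
40 [ 0.48710238 -0.22942817  0.20154136] [ 0.45629343 -0.2357333   0.18480359] [0.49280876 0.9213039  0.60658833]
```

View pics/p4.png

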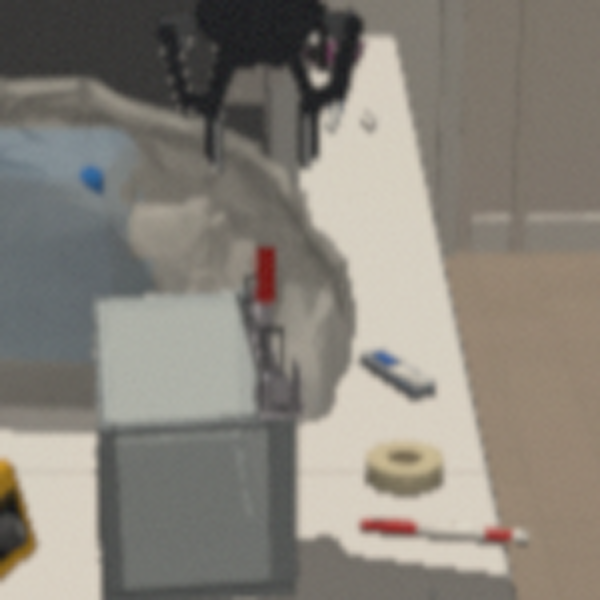

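The fingers (tips at (212,160) and (308,165)) straddle the knob at (266,275). Descending and closing gently.

Call:
{"api": "carry_out", "payload": {"increments": [[[-0.002, -0.0015, 0.03, 0, 0.6], [-0.002, -0.0015, 0.06, 0, 0.6], [-0.002, -0.0015, 0.089, 0, 0.6], [-0.002, -0.0015, 0.089, 0, 0.6], [-0.002, -0.0015, 0.089, 0, 0.6], [-0.002, -0.0015, 0.089, 0, 0.05], [-0.002, -0.0015, 0.089, 0, 0.05], [-0.002, -0.0015, 0.089, 0, 0.05], [-0.002, -0.0015, 0.089, 0, 0.05], [-0.002, -0.0015, 0.089, 0, 0.05]]], "squeeze": 30}}

```text
clock: 14.4
eef_pos: [0.4888, -0.2374, 0.1862]
eef_rot: [179.9, 0.1, 97.0]
contact_force: [-1.4, 0.2, 6.2]
gripper_width: 0.0152
finger_force: 29.4
```

Call:
{"api": "carry_out", "payload": {"increments": [[[0, 0, 0, 0, 0.05], [0, 0, 0, 0, 0.05], [0, 0, 0, 0, 0.05]]]}}

```text
clock: 14.7
eef_pos: [0.4888, -0.2374, 0.1862]
eef_rot: [179.9, 0.1, 97.0]
contact_force: [-2.0, 0.7, 4.9]
gripper_width: 0.0153
finger_force: 29.4
```

Call:
{"api": "carry_out", "payload": {"increments": [[[0, 0, -0.004, 0, 0.05], [0, 0, -0.008, 0, 0.05], [0, 0, -0.0125, 0, 0.05], [0, 0, -0.0125, 0, 0.05], [0, 0, -0.0125, 0, 0.05], [0, 0, -0.0125, 0, 0.05]]]}}

```text
clock: 15.3
eef_pos: [0.4884, -0.2369, 0.1968]
eef_rot: [180.0, 0.0, 97.0]
contact_force: [1.7, 0.1, -1.2]
gripper_width: 0.0151
finger_force: 29.3
```

Call:
{"api": "carry_out", "payload": {"increments": [[[-0.004, 0, 0, 0, 0.05], [-0.008, 0, 0, 0, 0.05], [-0.012, 0, 0, 0, 0.05], [-0.012, 0, 0, 0, 0.05]]]}}

```text
clock: 15.7
eef_pos: [0.4898, -0.2499, 0.1968]
eef_rot: [180.0, 0.0, 96.9]
contact_force: [2.0, 0.1, -1.0]
gripper_width: 0.0153
finger_force: 29.3
```

No catch on the lip; drawing on.

Call:
{"api": "carry_out", "payload": {"increments": [[[-0.008, 0, 0, 0, 0.05], [-0.016, 0, 0, 0, 0.05], [-0.022, 0, 0, 0, 0.05], [-0.022, 0, 0, 0, 0.05], [-0.022, 0, 0, 0, 0.05], [-0.022, 0, 0, 0, 0.05]]]}}

```text
clock: 16.3
eef_pos: [0.4923, -0.2706, 0.197]
eef_rot: [180.0, 0.0, 97.0]
contact_force: [3.0, 0.7, -1.0]
gripper_width: 0.0152
finger_force: 29.4
```

```bash
python3 - <<'E'
from h import *
p0=np.array([.4885,-.2372]);a=np.radians(7);gy=np.array([-np.sin(a),np.cos(a)]);H=p0-.125*gy
print(H)
o=robot.get_obs();p=o['eef_pos'][:2];r=np.linalg.norm(p-H);print(o['eef_pos'],r)
for t in range(3,28,3):
    b=a+np.radians(t);q=H+r*np.array([-np.sin(b),np.cos(b)]);R=Ro.from_euler('xyz',[180,0,97],degrees=True)
    print(t,R.inv().apply([*(q-p),0]).round(4),'half turn',-t)
E
```

```text
[ 0.50373367 -0.36126827]
[ 0.49232444 -0.27061864  0.19696683] 0.09136479569570857
3 [-0.0001 -0.0045 -0.    ] half turn -3
6 [-0.0005 -0.0093 -0.    ] half turn -6
9 [-0.0011 -0.014  -0.    ] half turn -9
12 [-0.002  -0.0187 -0.    ] half turn -12
15 [-0.0031 -0.0234 -0.    ] half turn -15
18 [-0.0045 -0.028  -0.    ] half turn -18
21 [-0.0061 -0.0325 -0.    ] half turn -21
24 [-0.0079 -0.0369 -0.    ] half turn -24
27 [-0.01   -0.0412 -0.    ] half turn -27
```

Bolt drawn about 34 mm. Swinging the gate, turning the gripper with it.

Call:
{"api": "carry_out", "payload": {"increments": [[[-0.0001, -0.0045, 0, -3, 0.05], [-0.0005, -0.0093, 0, -6, 0.05], [-0.0011, -0.014, 0, -9, 0.05], [-0.002, -0.0187, 0, -12, 0.05], [-0.0031, -0.0234, 0, -15, 0.05], [-0.0045, -0.028, 0, -18, 0.05], [-0.0061, -0.0325, 0, -21, 0.05], [-0.0079, -0.0369, 0, -24, 0.05], [-0.009, -0.039, 0, -25.5, 0.05], [-0.009, -0.039, 0, -25.5, 0.05]]]}}

```text
clock: 17.3
eef_pos: [0.4547, -0.2833, 0.1969]
eef_rot: [180.0, -0.1, 122.5]
contact_force: [3.0, 2.1, 0.1]
gripper_width: 0.015
finger_force: 29.5
```

Call:
{"api": "carry_out", "payload": {"increments": [[[0, 0, 0, 0, 0.05], [0, 0, 0, 0, 0.05], [0, 0, 0, 0, 0.05], [0, 0, 0, 0, 0.05], [0, 0, 0, 0, 0.05]]]}}

```text
clock: 17.8
eef_pos: [0.4549, -0.284, 0.1969]
eef_rot: [180.0, -0.0, 122.5]
contact_force: [4.0, 3.2, -0.7]
gripper_width: 0.015
finger_force: 29.4
```

```bash
python3 - <<'E'
from h import *
o=robot.get_obs();p=o['eef_pos'][:2];v=p-np.array([.5037,-.3613]);print(p,'r',np.linalg.norm(v),'angle',np.degrees(np.arctan2(-v[0],v[1]))-7,o['contact_force'],np.abs(o['dq']).max())
im,d=snap('top');im2,_=snap('side')
a=cv2.resize(im[140:230,250:450],None,fx=4,fy=4,interpolation=cv2.INTER_CUBIC)[:, :760];b=cv2.resize(im2[90:300,230:440],(230,230))
c=np.zeros((590,760,3),np.uint8);c[:360]=a;c[360:590,:230]=b
cv2.imwrite('pics/end.png',np.clip(c*1.4,0,255).astype('uint8')[...,::-1])
E
```

```text
[ 0.45494586 -0.28399336] r 0.09139629856886029 angle 25.237956630369332 [ 3.99187468  3.19779933 -0.72819037] 0.07264283904971708
```

View pics/end.png

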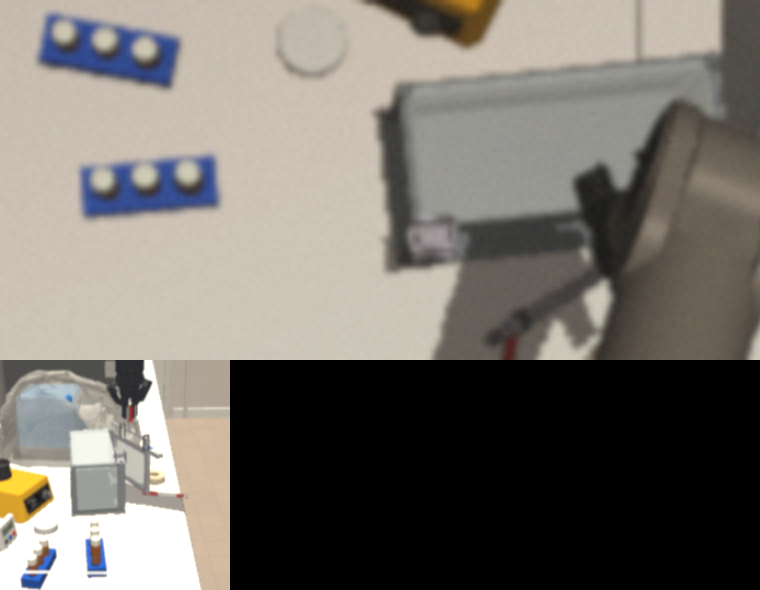

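The gate stands about 25° open, its edge at (500,330), and the knob is still held. Both rows are full, at (145,48) and (188,173). Handing in.

```bash
python3 -c "
from bench import robot
print(robot.finish_job())"
```

```text
the job is handed in; nothing more can be done
None
```

I handed the job in at about 18 s, with both vials let go in their own rows, the bolt lifted over the lip and drawn about 34 mm, and the gate held about 25° open by its knob; the hand-in returned no verdict.

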